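Third hand at the banding jig

TASK

Set the orange case on the marked rectangle of the jig's base, long side facing the sprung steel plate, and stack the blue case squarely on top of it. Then push the pair together, still square, against the plate until the red pointer stands in the middle of the green band (plate pushed back 10 mm), never running the plate to its stop, and hold it steady for a colleague who will band the cases: the program finishes while still pressing. Do not tip the cases, and leave the other things on the bench alone.

Things in the scene. Friction and masses are not known exactly. Their poses are not given: they have to be found in the camera images.
- amber_case: closed rigid case, orange all over with a small white paper label on its lid, 110 mm (its x) by 56 mm (its y) by 30 mm (its z), about 0.15 to 0.3 kg; origin at the centre of its underside. Starts loose and flat on the bench. Goes underneath.
- blue_case: closed rigid case of the same size and weight but blue; origin at the centre of its underside. Starts loose and flat on the bench. Goes on top.
- jig: banding jig, fixed to the bench: a bare aluminium base plate 150 mm (its x) by 232 mm (its y, from -125 to +107 mm) by 8 mm thick; origin on the bench level. A steel plate stands upright across it and a fixed green housing 68 mm high stands behind the plate, from y = +75 to +107 mm. Nothing else stands on the base: it is open at y below the plate and at both sides.
- mark (a point): centre of the black outlined rectangle (118 mm by 60 mm) on the top of the jig's base, at the jig's x = 0, y = -38 mm, z = 8 mm; axes as the jig's. A case set here squarely with its x along the jig's x leaves 45 mm between itself and the steel plate for a finger.
- plate_face (a point): the steel plate's pressing face: the middle of its bottom edge, at the jig's x = 0, y = +35 mm (when not pressed), z = 8 mm; axes as the jig's. The plate is 120 mm wide (x), 10 mm thick and reaches from 9 to 67 mm above the bench; it slides back along +y when pressed. Two stacked cases pressed flush have their origins 28 mm before it (y = -28 mm in its axes).
- plate (a joint): how far the steel plate is pushed back along the jig's +y, in m: 0 at rest, 0.020 at its stop. Its springs push back with 1 N per mm (10 N at 0.010). The red pointer on the plate lies inside the green band on the housing from 0.006 to 0.014. The hand feels 1 to 4 N more than the plate, from the cases' friction on the base. If let go, the springs push the plate back out to below 0.006.
- grey_case: bystander: a grey closed case of the same size, lying on the bench; origin at the centre of its underside
- beaker_a: bystander: glass beaker, 68 mm across, 85 mm high; origin at the centre of its underside
- beaker_b: bystander: glass beaker, 60 mm across, 75 mm high; origin at the centre of its underside
- wash_bottle: bystander: white wash bottle with a red cap and spout, 72 mm across, 200 mm high; origin at the centre of its underside
- stopper_a: bystander: black rubber stopper, 30 mm across, 30 mm high; origin at the centre of its underside
- stopper_b: bystander: another such stopper

How it is judged:
On the way, in this order (a step that is already met when the one before it is completed fails the run):
1. the orange case lies flat on the jig's base on the marked rectangle (centre within 20 mm), long side facing the plate (within 0.2 rad) (z of amber_case in the frame of jig between 0.005 and 0.011 m and angle between amber_case's own z axis and vertical below 0.08 rad and horizontal distance between amber_case and mark below 0.02 m and angle between the x axis of amber_case and the x axis of jig, either way round below 0.2 rad and linear speed of amber_case below 0.02 m/s), for 0.2 s.
2. the blue case rests squarely on the orange one, before the plate is pressed (z of amber_case in the frame of jig between 0.005 and 0.011 m and angle between each of amber_case, blue_case's own z axis and vertical below 0.08 rad and z of blue_case in the frame of amber_case between 0.027 and 0.033 m and x of blue_case in the frame of amber_case between -0.008 and 0.008 m and y of blue_case in the frame of amber_case between -0.008 and 0.008 m and angle between the x axis of blue_case and the x axis of amber_case, either way round below 0.09 rad and linear speed of each of amber_case, blue_case below 0.02 m/s and contact force between amber_case and blue_case above 0.7 N and value of joint plate below 0.003 m), for 0.2 s.
At the end, for the whole second after the job is handed in: Still pressing (over 3 N on a case), plate steady at 6 to 14 mm (N); orange case flat on the base, flush with the plate (4 mm, 0.06 rad), within 20 mm of its middle; blue case resting on it, square within 8 mm and 0.09 rad, within 6 mm of the plate (z of amber_case in the frame of jig between 0.005 and 0.011 m and angle between each of amber_case, blue_case's own z axis and vertical below 0.08 rad and z of blue_case in the frame of amber_case between 0.027 and 0.033 m and x of blue_case in the frame of amber_case between -0.008 and 0.008 m and y of blue_case in the frame of amber_case between -0.008 and 0.008 m and angle between the x axis of blue_case and the x axis of amber_case, either way round below 0.09 rad and linear speed of each of amber_case, blue_case below 0.02 m/s and value of joint plate between 0.006 and 0.014 m and velocity of joint plate below 0.01 m/s and y of amber_case in the frame of plate_face between -0.032 and -0.024 m and y of blue_case in the frame of plate_face between -0.034 and -0.024 m and x of amber_case in the frame of plate_face between -0.02 and 0.02 m and angle between the x axis of amber_case and the x axis of plate_face, either way round below 0.06 rad and contact force between amber_case and blue_case above 0.7 N and (contact force between any of amber_case, blue_case and the fingers above 3 N or contact force between any of amber_case, blue_case and the arm above 3 N)); the arm keeps its last pose, push and grip.
It fails at once if the plate is run to its stop (pushed back more than 18.5 mm) (value of joint plate above 0.0185 m).
It fails at once if a case is tipped by more than 0.6 rad (angle between any of amber_case, blue_case's own z axis and vertical above 0.6 rad).
It fails at once if a bystander is moved by more than 20 mm (distance of any of grey_case, beaker_a, beaker_b, wash_bottle, stopper_a, stopper_b from where it was at the start of the episode above 0.02 m).
It also fails if it takes over 70 s, if anything falls off the work surface, if the arm or the gripper's body presses on something with over 40 N, if the wrist force passes 120 N, or if a joint passes its speed limit or range.

ROBOT

A 6-joint arm with a two-finger parallel gripper is mounted at the origin on the work surface. World frame = base frame: x ahead of the robot, y to its left, z up, the work surface at z = 0. Lengths are in m, angles in rad, forces in N, time in s.
With the tool pointing down it reaches from about 0.35 to 0.85 m from the base axis. Payload 8.1 kg.
Tool frame: the origin (TCP) lies on the mounting face of the last link; the fingertips stand 186 mm ahead of it and the grasp point (between the pads) lies 167 mm ahead of it; z points along the fingers, y is the line along which they close (so a half turn about z gives the same grasp; the last joint's range is limited). The gripper opens to 93 mm and grips with 3 to 60 N. Pads are 15 mm wide; open, the fingers measure 128 mm over their backs; the gripper's body (75 mm by 188 mm) begins 65 mm behind the grasp point.
Start: joints at [1.037, 0.13, 1.488, -0, 1.523, -0.085], TCP at [0.26, 0.541, 0.405] pointing down, gripper open.
Joint ranges: [-2.96, 2.96], [-0.89, 2.26], [0.02, 2.5], [-1.34, 4.48], [0, 2.73], [-2.66, 2.66]. Speed limits (rad/s): [2.39, 2.39, 2.79, 3.14, 3.14, 3.14].

INTERFACE

Orientations are given as a rotation vector (axis times angle).
In Python, from plant import * gives the robot as it stands. The module is installed in compiled form; this text tells all that it offers.
- The arm moves only by the tool arm_command, never from a script. Its argument "increments" is a list of rows, each a list of 6 numbers: the shift along the tool's x, y, z in units of 0.2 m (1.0 is 0.2 m), then the turn, a rotation vector about the tool's x, y, z in units of pi rad (1.0 is pi rad). A call has exactly 5 rows; each row is the pose to reach, as a shift and turn from the pose commanded when the call began, along the tool's axes at that moment, turning the shorter way round; what a row does not reach only later rows make up. A row lasts 1/8 s, in which the tool goes at most 62.5 mm and 10.7 degrees, less where a joint would pass 70% of its speed; a pose out of reach is approached as far as the arm can. A call with a number of a shift or a turn outside -1 to 1 is refused whole. A call with a gripper value outside its range is refused whole. "fingers" is the closure, from -1 (fully open) to 1 (shut), set as the call begins (left out, the last holds). The fingers move at their own pace and stop on an object; "force" is the grip in N (left out, the last holds). Time passes only in rows, so rows that repeat a pose let the fingers close, or fill a call up. It gives the time, the measured TCP pose, the force, the opening and the grip force at its end, in the units of the state.
- read_state(): the state, without advancing time (a new reading comes with each control period).
- read_camera(name): name is "scene" or "top" or "wrist"; returns a dict with "image" (384x512x3 uint8, red, green, blue), "fx", "fy", "cx", "cy" (pixels), "T" (4x4, takes a point from camera to world coordinates). Camera axes: x right, y down, z forward; pixel columns grow to the right and rows downward; lengths in m; the calibration is good to about 2 mm. A picture is of the moment at which its call begins. There is no depth.
- close_job(): hands the job in; it is judged then, once.
The state is a dict: "t": time; "q": joint angles; "dq": joint speeds; "joint_torque": joint torques, N m; "tool_pos": TCP position; "orientation": TCP orientation; "force": force on the tool from outside, world axes, zero at the start; "wrist_torque": the same for the moment, N m; "opening": finger opening in m; "gripper_force": force on a finger pad.
Only numpy, scipy, OpenCV 4.12 (cv2) and the standard library are available. Lean on these libraries where they do the work, as an engineer would, in place of code of your own. Each camera call takes 0.05 s, during which the arm holds its last target. There are 200 camera calls.

## Working session

There is one attempt and no reset: what is moved stays moved. The work goes in short steps, Python scripts to look and compute and a tool call to move; the robot and the scene stay as the last step left them, time stands still between calls to the robot, and variables do not carry over. Pictures are saved under pics/ and viewed, at most 10 in all, crops included, and the job is handed in when it is done.

Besides the shell and the picture viewer there is one more tool, called after "Request:" as name([rows], argument=value, ...), one row to a line, values as JSON. arm_command: Moves the arm, as the interface text tells. Shifts and turns lie within -1 to 1; 1 stands for 0.2 m of shift or pi rad of turn. Its arguments: {"type":"object","properties":{"increments":{"type":"array","items":{"type":"array","items":{"type":"number","minimum":-1,"maximum":1}}},"fingers":{"type":"number"},"force":{"type":"number"}},"required":["increments"]}

```bash
mkdir -p pics; python3 - <<'E'
from plant import *
import cv2,numpy as np
s=read_state(); print({k:np.round(v,3) for k,v in s.items()})
for n in ("top","scene"):
    c=read_camera(n); np.savez(f"{n}0.npz",**c); cv2.imwrite(f"pics/{n}0.png",c["image"][:,:,::-1])
    print(n,c["fx"],c["cx"],c["cy"],np.round(c["T"],3).tolist())
E
```

```text
{'t': np.float64(0.0), 'q': array([ 1.037,  0.131,  1.489, -0.   ,  1.523, -0.085]), 'dq': array([ 0.001, -0.001,  0.001, -0.001, -0.   , -0.   ]), 'joint_torque': array([ 1.0000e-03, -5.5983e+01, -4.9178e+01,  7.7000e-02,  3.5000e-02,
       -0.0000e+00]), 'tool_pos': array([0.26 , 0.54 , 0.404]), 'orientation': array([-6.990e-01, -3.062e+00,  3.000e-03]), 'force': array([0.26 , 0.404, 0.732]), 'wrist_torque': array([0.022, 0.017, 0.005]), 'gripper_force': np.float64(0.0), 'opening': np.float64(0.093)}
top 467.5503247310051 263.8891179647165 190.28570001399873 [[-0.012, -0.991, 0.131, 0.385], [-1.0, 0.012, -0.002, 0.109], [0.0, -0.131, -0.991, 1.456], [0.0, 0.0, 0.0, 1.0]]
scene 368.7396885721596 251.14961452196405 194.37009244143718 [[0.473, 0.706, -0.528, 1.115], [0.881, -0.381, 0.28, -0.169], [-0.003, -0.598, -0.802, 0.854], [0.0, 0.0, 0.0, 1.0]]
```

View pics/top0.png

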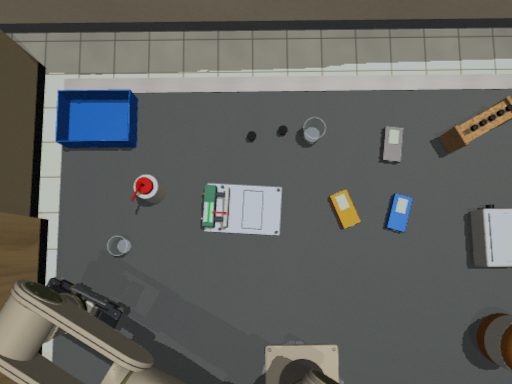

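View pics/scene0.png

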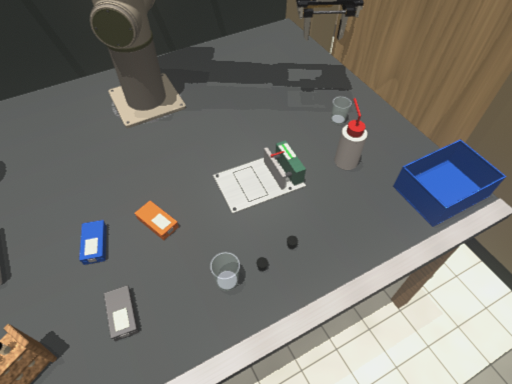

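The top view shows the orange case at (345,209), blue at (400,212), and the jig base at (242,209) with the housing to the left (jig +y ≈ world +y). The scene view agrees. Next I'll measure the poses.

```bash
cat > h.py <<'E'
import numpy as np,cv2
from scipy.spatial.transform import Rotation as R
def ray(c,uv,z):
    uv=np.atleast_2d(uv); T=c["T"]
    d=np.c_[(uv[:,0]-c["cx"])/c["fx"],(uv[:,1]-c["cy"])/c["fy"],np.ones(len(uv))]@T[:3,:3].T
    return (T[:3,3]+d*((z-T[2,3])/d[:,2])[:,None])[:,:2]
def mask(im,col):
    h=cv2.cvtColor(im,cv2.COLOR_RGB2HSV)
    lo,hi={"o":((8,150,60),(22,255,255)),"b":((100,150,60),(125,255,255)),"alu":((0,0,140),(179,60,255)),"g":((50,90,30),(90,255,255))}[col]
    return cv2.inRange(h,lo,hi)
def rect(c,col,z,box=None,close=9,amin=100):
    """largest blob of the colour -> centre, long-side angle, sides on plane z"""
    m=mask(c["image"],col)
    if box: k=np.zeros_like(m);k[box[1]:box[3],box[0]:box[2]]=255;m&=k
    m=cv2.morphologyEx(m,cv2.MORPH_CLOSE,np.ones((close,close)))
    cs=[x for x in cv2.findContours(m,cv2.RETR_EXTERNAL,cv2.CHAIN_APPROX_NONE)[0] if cv2.contourArea(x)>amin]
    k=max(cs,key=cv2.contourArea)
    p=ray(c,k[:,0,:].astype(float),z)
    (x,y),(w,h),a=cv2.minAreaRect((p*1000).astype(np.float32))
    if w<h: w,h,a=h,w,a+90
    return np.round([x,y,(a+90)%180-90,w,h],1)
def rowto(s,pos,Rw):
    """increments (tool axes, units) from the state's pose to pos, Rw"""
    R0=R.from_rotvec(s["orientation"])
    return np.r_[R0.inv().apply(np.array(pos)-s["tool_pos"])/.2,(R0.inv()*Rw).as_rotvec()/np.pi]
E
python3 - <<'E'
from h import *
c=dict(np.load("top0.npz"))
print("orange",rect(c,"o",.03,(320,180,370,235)),"blue",rect(c,"b",.03,(380,185,420,240)))
print("jig",rect(c,"alu",.008,(215,175,295,245),15),"green",rect(c,"g",.068,(195,175,230,240)))
s=dict(np.load("scene0.npz"))
print("orange",rect(s,"o",.03,(120,190,190,245)),"blue",rect(s,"b",.03,(70,210,115,270)))
g=cv2.cvtColor(c["image"],cv2.COLOR_RGB2GRAY)
# mark rectangle: dark outline inside base
sub=(g<120).astype(np.uint8)*255; k=np.zeros_like(sub);k[187:232,236:271]=255
ys,xs=np.where((sub&k)>0); p=ray(c,np.c_[xs,ys].astype(float),.008)
print(len(xs),cv2.minAreaRect((p*1000).astype(np.float32)))
cv2.imwrite("pics/crop1.png",cv2.resize(c["image"][170:250,190:430,::-1],None,fx=3.3,fy=3.3,interpolation=cv2.INTER_CUBIC))
E
```

```text
orange [ 512.9 -139.4   22.   109.3   58.5] blue [ 500.  -305.   -16.6  110.3   60.1]
jig [518.1 159.1  86.2 208.5 150.8] green [524.2 269.6  -3.4 122.7  36. ]
orange [ 523.1 -142.3   21.9  120.8   60. ] blue [ 510.3 -308.5  -14.8  122.4   59. ]
0 ((0.0, 0.0), (0.0, 0.0), 0.0)
```

View pics/crop1.png

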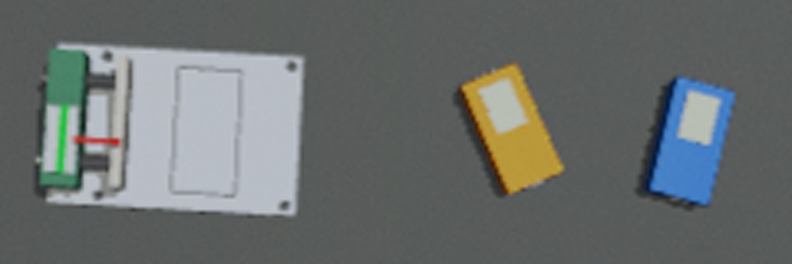

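The crop confirms the poses. The mark is at about image pixel (252.4,209.7), and the jig yaw is about -3.6°, with its x along world +x.

```bash
cat >> h.py <<'E'
def down(a):
    """tool pointing down, its y axis at angle a (deg) in the bench plane"""
    a=np.radians(a); return R.from_matrix(np.array([[-np.sin(a),np.cos(a),0],[np.cos(a),np.sin(a),0],[0,0,-1]]))
def go(x,y,z,a):
    from plant import read_state
    s=read_state(); print(np.round(rowto(s,(x,y,z),down(a)),4).tolist())
E
python3 - <<'E'
from h import *
import numpy as np
c=dict(np.load("top0.npz"))
m=ray(c,(252.4,209.7),.008); print("mark",m)
go(.512,-.140,.36,112)
E
```

```text
mark [[0.51524966 0.14200128]]
[-2.6104, -2.5185, 0.2228, -0.0005, -0.0003, -0.2651]
```

Request:
arm_command([
  [-0.17,-0.165,0,0,0,0],
  [-0.37,-0.36,0.02,0,0,0],
  [-0.6,-0.58,0.04,0,0,0],
  [-0.8,-0.77,0.06,0,0,0],
  [-0.95,-0.92,0.07,0,0,0],
], fingers=-1, force=20)

```text
t: 0.72
tool_pos: [0.3519, 0.2903, 0.3901]
orientation: [-0.7, -3.062, 0.001]
force: [0.1, 0.6, 0.3]
opening: 0.0933
gripper_force: 0.0
```

Request:
arm_command([
  [-0.2,-0.19,0.02,0,0,0],
  [-0.4,-0.38,0.04,0,0,0],
  [-0.6,-0.58,0.05,0,0,0],
  [-0.8,-0.77,0.06,0,0,0],
  [-0.95,-0.92,0.07,0,0,0],
])

```text
t: 1.35
tool_pos: [0.4432, 0.0421, 0.3764]
orientation: [-0.701, -3.062, 0.0]
force: [0.5, 1.2, 1.2]
opening: 0.0928
gripper_force: 0.0
```

Request:
arm_command([
  [-0.2,-0.18,0.02,0,0,-0.05],
  [-0.4,-0.36,0.04,0,0,-0.1],
  [-0.6,-0.54,0.06,0,0,-0.16],
  [-0.71,-0.68,0.08,0,0,-0.21],
  [-0.71,-0.68,0.08,0,0,-0.265],
])

```text
t: 1.98
tool_pos: [0.5119, -0.1424, 0.3596]
orientation: [0.602, -3.082, -0.001]
force: [-0.5, -0.0, -0.5]
opening: 0.093
gripper_force: 0.0
```

```bash
python3 - <<'E'
from plant import *
from h import *
go(.512,-.140,.36,112)
c=read_camera("wrist"); np.savez("w1.npz",**c); cv2.imwrite("pics/w1.png",c["image"][:,:,::-1])
print(rect(c,"o",.03),np.round(c["T"],3).tolist(),c["fx"])
c=read_camera("top"); print(rect(c,"o",.03,(320,180,370,235)))
E
```

```text
[-0.0052, 0.0109, -0.0022, 0.0003, -0.0005, 0.0007]
[ 513.6 -142.2   22.   108.7   55.7] [[-0.376, 0.899, 0.225, 0.449], [0.926, 0.365, 0.093, -0.169], [0.001, 0.244, -0.97, 0.339], [0.0, 0.0, 0.0, 1.0]] 301.0772340182887Traceback (most recent call last):
  File "<stdin>", line 6, in <module>
  File "h.py", line 17, in rect
    k=max(cs,key=cv2.contourArea)
ValueError: max() iterable argument is empty
```

View pics/w1.png

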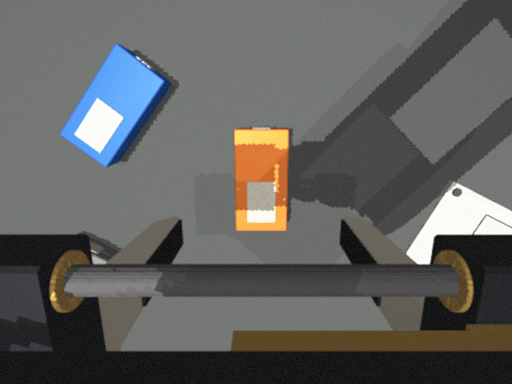

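The wrist view shows the orange case centred at pixel (262,180). Its pose agrees with the tool within 2 mm, so I'll descend and grasp.

Request:
arm_command([
  [0,0,0.25,0,0,0],
  [0,0,0.5,0,0,0],
  [0,0,0.7,0,0,0],
  [0,0,0.81,0,0,0],
  [0,0,0.85,0,0,0],
])

```text
t: 2.7
tool_pos: [0.5111, -0.1391, 0.189]
orientation: [0.594, -3.082, -0.003]
force: [0.1, -0.4, -0.1]
opening: 0.0929
gripper_force: 0.0
```

Request:
arm_command([
  [0,0,0,0,0,0],
  [0,0,0,0,0,0],
  [0,0,0,0,0,0],
  [0,0,0,0,0,0],
  [0,0,0,0,0,0],
], fingers=1, force=20)

```text
t: 3.32
tool_pos: [0.5123, -0.1402, 0.1915]
orientation: [-0.599, 3.083, -0.001]
force: [-0.8, -0.0, 3.6]
opening: 0.0558
gripper_force: 20.0
```

Request:
arm_command([
  [0,0,-0.1,0,0,0],
  [0,0,-0.25,0,0,0],
  [0,0,-0.45,0,0,0],
  [0,0,-0.6,0,0,0],
  [0,0,-0.7,0,0,0],
])

```text
t: 3.95
tool_pos: [0.512, -0.14, 0.3321]
orientation: [-0.599, 3.083, -0.001]
force: [-0.3, 0.7, -1.8]
opening: 0.0559
gripper_force: 20.0
```

```bash
python3 - <<'E'
from plant import *
from h import *
go(.513,.120,.33,86.4)
c=read_camera("wrist"); cv2.imwrite("pics/w2.png",c["image"][:,:,::-1])
E
```

```text
[-0.4913, 1.2034, 0.0104, -0.0001, 0.0003, 0.1421]
```

Request:
arm_command([
  [-0.08,0.18,0,0,0,0.03],
  [-0.18,0.4,0,0,0,0.07],
  [-0.25,0.62,0,0,0,0.11],
  [-0.32,0.8,0.01,0,0,0.142],
  [-0.36,0.88,0.01,0,0,0.142],
])

```text
t: 4.62
tool_pos: [0.5122, 0.052, 0.3275]
orientation: [-0.095, -3.138, -0.0]
force: [-0.0, 0.1, -2.1]
opening: 0.0558
gripper_force: 20.0
```

```bash
python3 - <<'E'
from plant import *
from h import *
go(.513,.142,.33,86.4)
c=read_camera("wrist"); np.savez("w3.npz",**c); cv2.imwrite("pics/w3.png",c["image"][:,:,::-1])
E
```

```text
[0.0232, 0.4497, -0.0122, 0.0, -0.0006, 0.0008]
```

View pics/w3.png

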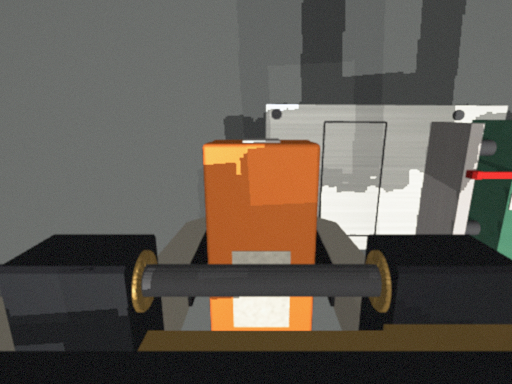

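The wrist view shows the case held, with the mark's corners at about (324,122), (385,122), (379,235) and (320,235). The base's far edge runs along row 104.

```bash
python3 - <<'E'
from h import *
from plant import read_state
c=dict(np.load("w3.npz"))
p=ray(c,np.array([(324,122),(385,122),(379,235),(320,235)],float),.008); print(p.round(4),p.mean(0))
for a,b in((3,0),(2,1)): d=p[b]-p[a]; print(np.degrees(np.arctan2(d[1],d[0])),np.linalg.norm(d))
e=ray(c,np.array([(267,105),(500,105)],float),.008);d=e[1]-e[0];print(np.degrees(np.arctan2(d[1],d[0])))
print(np.round(c["T"],3).tolist())
# held case: top at z = tool z -.190+.03
print(rect(c,"o",read_state()["tool_pos"][2]-.19+.03))
c=read_camera=None
E
```

```text
[[0.4564 0.116 ]
 [0.46   0.1751]
 [0.5776 0.1733]
 [0.5738 0.1106]] [0.51694193 0.14374818]
177.37543140812525 0.11750037761258679
179.15922544093175 0.11761871252010093
86.5339844217591
[[0.06, 0.968, 0.243, 0.445], [0.998, -0.059, -0.014, 0.055], [0.0, 0.243, -0.97, 0.307], [0.0, 0.0, 0.0, 1.0]]
[487.7  52.8  -3.5  62.5  54.6]
```

Request:
arm_command([
  [0,0.1,0,0,0,0],
  [0,0.25,0,0,0,0],
  [0.01,0.4,0,0,0,0],
  [0.01,0.455,0,0,0,0],
  [0.01,0.455,0,0,0,0],
])

```text
t: 5.3
tool_pos: [0.5166, 0.1409, 0.3284]
orientation: [-0.095, -3.14, 0.001]
force: [0.5, 0.1, -1.6]
opening: 0.056
gripper_force: 20.0
```

Request:
arm_command([
  [0,0,0.15,0,0,0],
  [0,0,0.35,0,0,0],
  [0,0,0.5,0,0,0],
  [0,0,0.57,0,0,0],
  [0,0,0.58,0,0,0],
])

```text
t: 5.92
tool_pos: [0.5164, 0.1404, 0.2121]
orientation: [-0.099, -3.139, 0.001]
force: [0.2, 0.5, -2.0]
opening: 0.0557
gripper_force: 20.0
```

```bash
python3 - <<'E'
from h import *
go(.516,.143,.200,86.4)
E
```

```text
[0.0026, 0.0131, 0.0607, -0.0002, -0.0005, -0.0]
```

Request:
arm_command([
  [0,0.01,0.02,0,0,0],
  [0,0.01,0.04,0,0,0],
  [0,0.01,0.055,0,0,0],
  [0,0.01,0.06,0,0,0],
  [0,0.01,0.06,0,0,0],
])

```text
t: 6.55
tool_pos: [0.5166, 0.1432, 0.2008]
orientation: [-0.098, -3.14, 0.0]
force: [0.1, -0.5, -2.5]
opening: 0.0558
gripper_force: 20.0
```

Request:
arm_command([
  [0,0,0,0,0,0],
  [0,0,0,0,0,0],
  [0,0,0,0,0,0],
  [0,0,0,0,0,0],
  [0,0,0,0,0,0],
], fingers=-0.6)

```text
t: 7.18
tool_pos: [0.5166, 0.1431, 0.2008]
orientation: [0.098, 3.14, -0.0]
force: [0.5, 0.0, -0.1]
opening: 0.0742
gripper_force: 0.0
```

Request:
arm_command([
  [0,0,-0.1,0,0,0],
  [0,0,-0.3,0,0,0],
  [0,0,-0.5,0,0,0],
  [0,0,-0.65,0,0,0],
  [0,0,-0.7,0,0,0],
])

```text
t: 7.8
tool_pos: [0.5173, 0.1432, 0.3431]
orientation: [0.098, 3.136, 0.001]
force: [-0.1, -0.2, -0.2]
opening: 0.0742
gripper_force: 0.0
```

```bash
python3 - <<'E'
from h import *
from plant import *
c=read_camera("wrist"); np.savez("w4.npz",**c); cv2.imwrite("pics/w4.png",c["image"][:,:,::-1])
print(rect(c,"o",.038), rect(c,"g",.068)); print(read_state()["tool_pos"])
go(.500,-.305,.36,73.5)
E
```

```text
[699.9 230.2  86.4 368.6  33. ] [523.8 260.5  -3.9 123.3  51.7]
[0.51718478 0.1432503  0.34305867]
[-0.0542, -2.2422, -0.0864, 0.0004, 0.001, 0.0718]
```

View pics/w4.png

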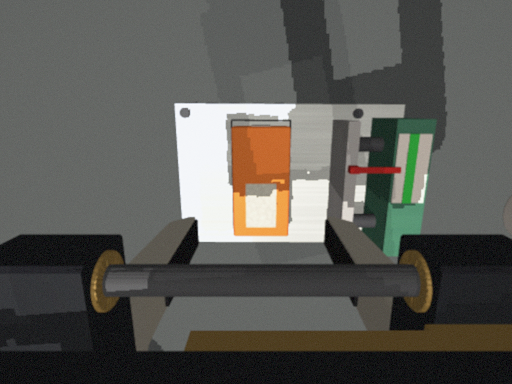

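The orange case lies on the mark at pixel (262,181), square to the jig with the plate untouched. Moving on to the blue case.

Request:
arm_command([
  [0,-0.15,-0.05,0,0,0],
  [0,-0.35,-0.08,0,0,0],
  [-0.01,-0.6,-0.08,0,0,0],
  [-0.02,-0.85,-0.08,0,0,0.03],
  [-0.03,-1.0,-0.08,0,0,0.07],
], fingers=-1)

```text
t: 8.48
tool_pos: [0.5094, -0.0589, 0.3548]
orientation: [-0.449, -3.107, 0.0]
force: [0.1, 0.4, 0.5]
opening: 0.0933
gripper_force: 0.0
```

```bash
python3 - <<'E'
from h import *
c=dict(np.load("w4.npz")); print(rect(c,"o",.038,(200,100,310,245)))
go(.500,-.305,.36,73.5)
E
```

```text
[516.2 142.6  -3.6 107.3  54.7]
[-0.3035, -1.1936, -0.0264, -0.0002, -0.0008, 0.0002]
```

Request:
arm_command([
  [-0.06,-0.25,0,0,0,0],
  [-0.13,-0.5,0,0,0,0],
  [-0.2,-0.75,0,0,0,0],
  [-0.26,-0.93,0,0,0,0],
  [-0.3,-1.0,-0.02,0,0,0],
])

```text
t: 9.1
tool_pos: [0.5113, -0.2674, 0.3584]
orientation: [-0.445, -3.107, -0.002]
force: [0.1, 1.2, -0.4]
opening: 0.093
gripper_force: 0.0
```

Request:
arm_command([
  [0,-0.1,0,0,0,0],
  [0,-0.18,0,0,0,0],
  [0,-0.19,0,0,0,0],
  [0,-0.19,0,0,0,0],
  [0,-0.19,0,0,0,0],
])

```text
t: 9.72
tool_pos: [0.5016, -0.3015, 0.3608]
orientation: [0.441, 3.11, 0.0]
force: [0.3, 0.1, -1.2]
opening: 0.0931
gripper_force: 0.0
```

```bash
python3 - <<'E'
from h import *
from plant import *
c=read_camera("wrist"); r=rect(c,"b",.03,(130,60,400,260)); print(r)
go(r[0]/1000,r[1]/1000,.19,r[2]+90)
E
```

```text
[ 499.9 -308.5  -16.5  108.    55.3]
[-0.0013, -0.036, 0.8541, 0.0, 0.0, 0.0021]
```

Request:
arm_command([
  [0,-0.02,0.25,0,0,0],
  [0,-0.03,0.5,0,0,0],
  [0,-0.03,0.7,0,0,0],
  [0,-0.03,0.81,0,0,0],
  [0,-0.03,0.85,0,0,0],
])

```text
t: 10.4
tool_pos: [0.4993, -0.3071, 0.189]
orientation: [-0.441, -3.108, -0.002]
force: [0.4, 0.6, -0.1]
opening: 0.0928
gripper_force: 0.0
```

Request:
arm_command([
  [0,0,0,0,0,0],
  [0,0,0,0,0,0],
  [0,0,0,0,0,0],
  [0,0,0,0,0,0],
  [0,0,0,0,0,0],
], fingers=1, force=20)

```text
t: 11.02
tool_pos: [0.5, -0.3081, 0.1914]
orientation: [0.442, 3.11, -0.001]
force: [-0.7, 1.0, 3.9]
opening: 0.0559
gripper_force: 20.0
```

Request:
arm_command([
  [0,0,-0.1,0,0,0],
  [0,0,-0.25,0,0,0],
  [0,0,-0.45,0,0,0],
  [0,0,-0.65,0,0,0],
  [0,0,-0.75,0,0,0],
])

```text
t: 11.65
tool_pos: [0.5002, -0.3082, 0.3444]
orientation: [0.441, 3.107, -0.003]
force: [-0.3, -0.3, -3.0]
opening: 0.0558
gripper_force: 20.0
```

```bash
python3 - <<'E'
from h import *
go(.5165,.143,.343,86.4)
E
```

```text
[0.5501, 2.1894, 0.0017, -0.0006, 0.0012, -0.0698]
```

Request:
arm_command([
  [0.05,0.15,0,0,0,0],
  [0.1,0.35,0,0,0,0],
  [0.15,0.6,0,0,0,0],
  [0.2,0.8,0,0,0,0],
  [0.25,1.0,0,0,0,0],
])

```text
t: 12.28
tool_pos: [0.507, -0.1004, 0.3402]
orientation: [-0.442, -3.109, -0.0]
force: [0.9, 0.6, -2.2]
opening: 0.0559
gripper_force: 20.0
```

Request:
arm_command([
  [0.05,0.2,0,0,0,0],
  [0.1,0.45,0,0,0,-0.02],
  [0.17,0.7,0,0,0,-0.04],
  [0.22,0.88,0,0,0,-0.06],
  [0.25,1.0,0,0,0,-0.07],
])

```text
t: 12.9
tool_pos: [0.5146, 0.1059, 0.3402]
orientation: [-0.093, -3.139, -0.0]
force: [-0.0, -0.3, -2.4]
opening: 0.0559
gripper_force: 20.0
```

```bash
python3 - <<'E'
from h import *
go(.5164,.143,.25,86.4)
E
```

```text
[0.0012, 0.1855, 0.451, 0.0, -0.0004, 0.0011]
```

Request:
arm_command([
  [0,0.08,0,0,0,0],
  [0,0.15,0.1,0,0,0],
  [0,0.18,0.25,0,0,0],
  [0,0.18,0.4,0,0,0],
  [0,0.18,0.45,0,0,0],
])

```text
t: 13.52
tool_pos: [0.5164, 0.1395, 0.2483]
orientation: [-0.1, -3.136, 0.002]
force: [-0.3, 0.1, -2.4]
opening: 0.056
gripper_force: 20.0
```

Request:
arm_command([
  [0,0,0,0,0,0],
  [0,0,0,0,0,0],
  [0,0,0,0,0,0],
  [0,0,0,0,0,0],
  [0,0,0,0,0,0],
])

```text
t: 14.15
tool_pos: [0.5175, 0.14, 0.2511]
orientation: [0.098, 3.14, 0.0]
force: [-0.7, -0.6, -2.5]
opening: 0.0559
gripper_force: 20.0
```

```bash
python3 - <<'E'
from h import *
go(.5164,.143,.2305,86.4)
E
```

```text
[0.0066, 0.0144, 0.1031, 0.0, 0.0002, 0.0001]
```

Request:
arm_command([
  [0,0.015,0.03,0,0,0],
  [0.005,0.015,0.06,0,0,0],
  [0.005,0.015,0.085,0,0,0],
  [0.005,0.015,0.1,0,0,0],
  [0.005,0.015,0.104,0,0,0],
])

```text
t: 14.78
tool_pos: [0.5165, 0.143, 0.2296]
orientation: [-0.098, -3.14, 0.0]
force: [-0.5, -0.5, -2.1]
opening: 0.0557
gripper_force: 20.0
```

Request:
arm_command([
  [0,0,0,0,0,0],
  [0,0,0,0,0,0],
  [0,0,0,0,0,0],
  [0,0,0,0,0,0],
  [0,0,0,0,0,0],
], fingers=-0.6)

```text
t: 15.4
tool_pos: [0.5166, 0.1431, 0.23]
orientation: [0.098, 3.14, 0.0]
force: [0.4, 0.6, 1.3]
opening: 0.0743
gripper_force: 0.0
```

Request:
arm_command([
  [0,0,-0.1,0,0,0],
  [0,0,-0.3,0,0,0],
  [0,0,-0.5,0,0,0],
  [0,0,-0.6,0,0,0],
  [0,0,-0.65,0,0,0],
])

```text
t: 16.02
tool_pos: [0.5168, 0.1431, 0.3607]
orientation: [0.098, 3.139, 0.0]
force: [0.0, 0.5, -0.7]
opening: 0.0746
gripper_force: 0.0
```

```bash
python3 - <<'E'
from h import *
from plant import *
c=read_camera("wrist"); np.savez("w5.npz",**c); cv2.imwrite("pics/w5.png",c["image"][:,:,::-1])
print(rect(c,"b",.068,(180,60,340,255)), read_state()["tool_pos"])
c=read_camera("top");np.savez("t5.npz",**c)
E
```

```text
[516.  142.5  -3.7 107.1  53.9] [0.51682959 0.14312716 0.36122161]
```

View pics/w5.png

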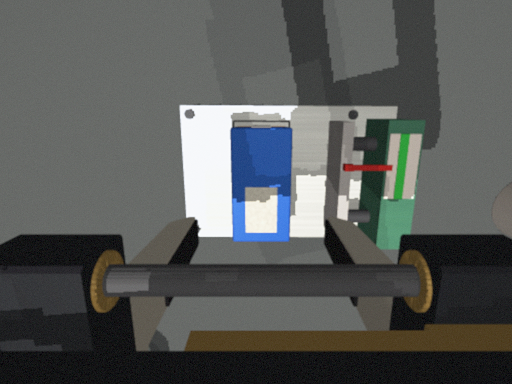

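The blue case sits square on the orange one, measured within 1 mm and 0.2° of it, with the plate still at rest. Next I'll turn the gripper so its fingers lie side by side across the back and go behind the pair.

Request:
arm_command([
  [0,-0.1,0,0,0,0.05],
  [0,-0.22,0,0,0,0.1],
  [0,-0.3,0,0,0,0.15],
  [0,-0.305,0,0,0,0.2],
  [0,-0.305,0,0,0,0.25],
], fingers=-0.07)

```text
t: 16.75
tool_pos: [0.5123, 0.0818, 0.3576]
orientation: [-1.299, -2.857, 0.003]
force: [0.4, 0.8, 0.4]
opening: 0.05
gripper_force: 0.0
```

Request:
arm_command([
  [0,0,0,0,0,0.05],
  [0,0,0,0,0,0.1],
  [0,0,0,0,0,0.15],
  [0,0,0,0,0,0.2],
  [0,0,0,0,0,0.25],
])

```text
t: 17.38
tool_pos: [0.5123, 0.0822, 0.3576]
orientation: [-2.294, -2.144, 0.004]
force: [-0.3, 0.5, -0.4]
opening: 0.0498
gripper_force: 0.0
```

```bash
python3 - <<'E'
from h import *
go(.5124,.0826,.200,-3.6)
E
```

```text
[0.0026, 0.0032, 0.788, -0.0011, 0.0001, -0.0015]
```

Request:
arm_command([
  [0,0,0.15,0,0,0],
  [0,0,0.4,0,0,0],
  [0,0,0.6,0,0,0],
  [0,0,0.75,0,0,0],
  [0,0,0.79,0,0,0],
])

```text
t: 18.0
tool_pos: [0.5106, 0.0821, 0.1979]
orientation: [-2.286, -2.148, 0.009]
force: [-0.4, 0.2, -0.3]
opening: 0.0498
gripper_force: 0.0
```

Request:
arm_command([
  [0.02,0,0,0,0,0],
  [0.04,0,0,0,0,0],
  [0.06,0,0,0,0,0],
  [0.07,0,0,0,0,0],
  [0.08,0,0,0,0,0],
])

```text
t: 18.62
tool_pos: [0.514, 0.0984, 0.2023]
orientation: [2.289, 2.151, 0.001]
force: [-0.5, -0.1, -0.9]
opening: 0.0499
gripper_force: 0.0
```

Request:
arm_command([
  [0.01,0,0,0,0,0],
  [0.02,0,0,0,0,0],
  [0.03,0,0,0,0,0],
  [0.04,0,0,0,0,0],
  [0.05,0,0,0,0,0],
])

```text
t: 19.25
tool_pos: [0.5144, 0.108, 0.2019]
orientation: [2.289, 2.151, -0.001]
force: [0.0, -3.2, -0.0]
opening: 0.0495
gripper_force: 1.3
```

```bash
python3 - <<'E'
from h import *
from plant import *
go(.5162-.063*.03,.1425-.03,.200,-3.6)
c=read_camera("scene"); np.savez("s6.npz",**c)
i=c["image"][110:230,190:330,::-1]; cv2.imwrite("pics/s6.png",cv2.resize(i,None,fx=4,fy=4,interpolation=cv2.INTER_CUBIC))
E
```

```text
[0.0223, -0.0021, 0.0095, -0.0, 0.0002, 0.0002]
```

View pics/s6.png

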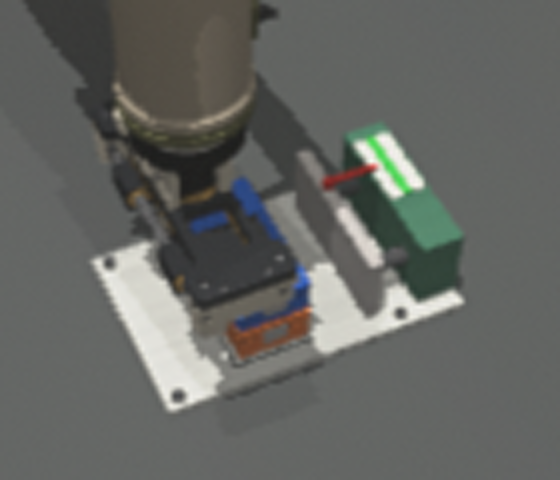

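The fingers touch the stack's back (3 N), and the scene crop shows both cases aligned with the plate about 45 mm ahead. Pushing on slowly.

Request:
arm_command([
  [0.015,0,0,0,0,0],
  [0.035,0,0,0,0,0],
  [0.055,0,0,0,0,0],
  [0.075,0,0,0,0,0],
  [0.09,0,0,0,0,0],
])

```text
t: 19.92
tool_pos: [0.5155, 0.1265, 0.2019]
orientation: [-2.289, -2.151, 0.0]
force: [0.1, -2.3, 0.2]
opening: 0.0498
gripper_force: 1.2
```

Request:
arm_command([
  [0.02,0,0,0,0,0],
  [0.04,0,0,0,0,0],
  [0.06,0,0,0,0,0],
  [0.08,0,0,0,0,0],
  [0.09,0,0,0,0,0],
])

```text
t: 20.55
tool_pos: [0.5166, 0.1444, 0.2019]
orientation: [-2.289, -2.151, 0.0]
force: [0.1, -2.6, -0.9]
opening: 0.05
gripper_force: 1.1
```

```bash
python3 - <<'E'
from h import *
from plant import *
c=read_camera("top"); np.savez("t7.npz",**c)
for z,k in((.068,"b"),(.038,"o")):
    try: print(rect(c,k,z,(200,170,290,245),3,20))
    except Exception as e: print(e)
c=read_camera("scene"); np.savez("s7.npz",**c)
a=c["image"][110:230,190:330,::-1]; w=read_camera("wrist")["image"][:,:,::-1]
cv2.imwrite("pics/s7.png",np.hstack([cv2.resize(a,(448,384),interpolation=cv2.INTER_CUBIC),cv2.resize(w,(350,384))]))
E
```

```text
[ 4.783e+02  1.926e+02 -3.000e-01  2.080e+01  1.190e+01]
max() iterable argument is empty
```

View pics/s7.png

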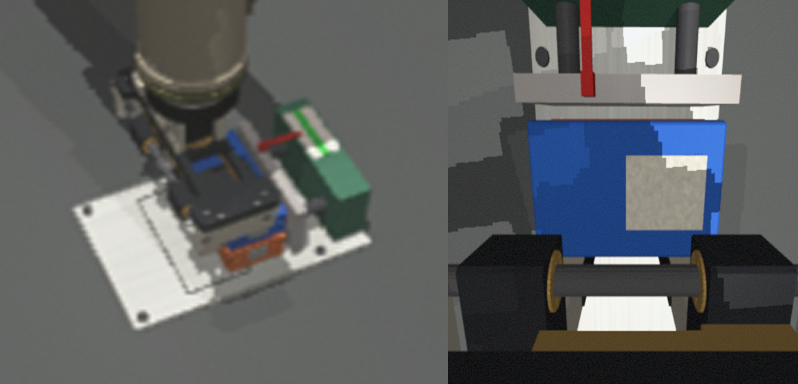

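The stack is still square, with its front edge about 8–9 mm from the plate (wrist view). The pointer is at rest.

Request:
arm_command([
  [0.01,0,0,0,0,0],
  [0.02,0,0,0,0,0],
  [0.03,0,0,0,0,0],
  [0.04,0,0,0,0,0],
  [0.045,0,0,0,0,0],
])

```text
t: 21.32
tool_pos: [0.5173, 0.1529, 0.202]
orientation: [2.289, 2.151, -0.0]
force: [-0.7, -5.8, 1.9]
opening: 0.0497
gripper_force: 3.0
```

Request:
arm_command([
  [0.004,0,0,0,0,0],
  [0.008,0,0,0,0,0],
  [0.012,0,0,0,0,0],
  [0.016,0,0,0,0,0],
  [0.02,0,0,0,0,0],
])

```text
t: 21.95
tool_pos: [0.5175, 0.1563, 0.2021]
orientation: [2.289, 2.15, -0.002]
force: [-3.0, -9.5, 4.0]
opening: 0.0494
gripper_force: 4.8
```

Request:
arm_command([
  [0.004,0,0,0,0,0],
  [0.008,0,0,0,0,0],
  [0.012,0,0,0,0,0],
  [0.016,0,0,0,0,0],
  [0.016,0,0,0,0,0],
])

```text
t: 22.58
tool_pos: [0.5177, 0.1592, 0.202]
orientation: [2.289, 2.149, -0.003]
force: [-1.2, -10.9, 4.7]
opening: 0.0496
gripper_force: 5.8
```

Request:
arm_command([
  [0,0,0,0,0,0],
  [0,0,0,0,0,0],
  [0,0,0,0,0,0],
  [0,0,0,0,0,0],
  [0,0,0,0,0,0],
])

```text
t: 23.2
tool_pos: [0.5177, 0.1591, 0.2021]
orientation: [2.29, 2.149, -0.003]
force: [-2.9, -11.7, 3.9]
opening: 0.0499
gripper_force: 5.8
```

```bash
python3 - <<'E'
from h import *
from plant import *
c=read_camera("scene"); np.savez("s8.npz",**c)
a=c["image"][125:215,230:335,::-1]; w=read_camera("wrist")["image"][:,:,::-1]
cv2.imwrite("pics/s8.png",np.hstack([cv2.resize(a,(448,384),interpolation=cv2.INTER_CUBIC),cv2.resize(w[:280,60:460],(350,384))]))
print(read_state()["force"])
E
```

```text
[ -2.28118309 -11.62637512   3.58238979]
```

View pics/s8.png

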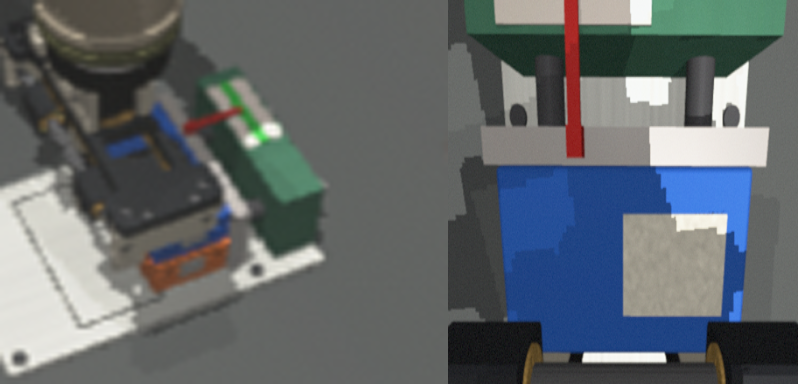

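The pointer's tip is at the band's middle (scene crop ~(243,110)), and the blue case is flush with the plate. As a last check, I'll measure both cases' end faces in the scene image.

```bash
python3 - <<'E'
from h import *
a=np.radians(-3.6); X=np.array([np.cos(a),np.sin(a),0]);Y=np.array([-np.sin(a),np.cos(a),0])
c=dict(np.load("s8.npz"));T=c["T"];O=np.array([.516,.143,0])
for k,zl,zh in(("o",.012,.034),("b",.042,.064)):
    m=mask(c["image"],k); m[:150]=0;m[215:]=0;m[:,:230]=0;m[:,300:]=0
    ys,xs=np.where(m>0)
    d=np.c_[(xs-c["cx"])/c["fx"],(ys-c["cy"])/c["fy"],np.ones(len(xs))]@T[:3,:3].T
    t=((O+.055*X-T[:3,3])@X)/(d@X); p=T[:3,3]+d*t[:,None]
    y=(p-O)@Y*1000; z=p[:,2]; s=(z>zl)&(z<zh)
    rows=[(round(1000*zz),round(y[(abs(z-zz)<.003)].min(),1),round(y[(abs(z-zz)<.003)].max(),1)) for zz in np.arange(zl,zh,.006) if (abs(z-zz)<.003).any()]
    print(k,s.sum(),rows)
E
```

```text
o 33 [(12, np.float64(30.1), np.float64(75.2)), (18, np.float64(26.9), np.float64(74.9)), (24, np.float64(26.6), np.float64(77.5)), (30, np.float64(29.7), np.float64(77.2))]
b 5 [(48, np.float64(72.9), np.float64(75.9)), (54, np.float64(72.6), np.float64(72.6)), (60, np.float64(75.2), np.float64(75.2))]
```

Request:
arm_command([
  [0.002,0,0,0,0,0],
  [0.004,0,0,0,0,0],
  [0.005,0,0,0,0,0],
  [0.005,0,0,0,0,0],
  [0.005,0,0,0,0,0],
])

```text
t: 23.92
tool_pos: [0.5178, 0.16, 0.2021]
orientation: [2.289, 2.149, -0.003]
force: [-2.9, -12.5, 4.4]
opening: 0.0495
gripper_force: 6.5
```

```bash
python3 - <<'E'
from h import *
from plant import *
c=read_camera("wrist"); s=read_state(); print(s["force"],s["tool_pos"])
b=ray(c,(234,120),.067)[0]; b[1]-=.0009   # edge as seen before the last 1 mm step
a=ray(c,(266,103),.067)[0]; a[1]-=s["tool_pos"][1]-.1444
print(a,b,"plate moved mm",1000*(b[1]-a[1])-63*(a[0]-b[0])*1)
for r in range(85,140): 
    pass
g=cv2.cvtColor(c["image"],cv2.COLOR_RGB2HSV)[:,330,:]; rr=np.where((g[:,0]>100)&(g[:,1]>150))[0]; print("blue top edge row",rr.min(), ray(c,(330.,float(rr.min())),.068))
E
```

```text
[ -2.7593877  -13.40306567   5.03132443] [0.51777721 0.15996802 0.20206263]
[0.52430158 0.21437936] [0.51212319 0.22375495] plate moved mm 8.608354091055782
blue top edge row 122 [[0.54734974 0.22173234]]
```

```bash
python3 -c "
from plant import *
print(close_job())"
```

```text
the job is handed in; nothing more can be done
None
```

I set the orange case on the mark, stacked the blue one squarely on it, and pushed the pair flush against the plate to about 10 mm by my estimate (about 13 N at the hand), and the job is handed in with the arm still pressing.

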